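Prop the tool chest lid

TASK

Swing the prop rod on the side of the navy tool chest up out of its clip, over past upright until it leans back on its stop, then draw the open lid down onto it so that the rod's tip sits in the slot under the lid's lug and holds the lid open. Never let the lid go down far below that half-open position.

Things in the scene. Friction and masses are not known exactly. Their poses are not given: they have to be found in the camera images.
- chest: Navy open-topped tool chest, fixed to the bench, 270 (x) x 260 (y) x 90 (z) mm. Origin: centre of its underside on the bench; x points away from the robot at yaw 0 (the front is -x), y left, z up. The lid's hinge line runs along y at x=+135, z=91 mm. The rod's pivot line runs along y at x=+5, z=81 mm. The prop rod is on the right (-y) outer side; a fixed carrying bow is on the left side.
- lid (a joint): Angle of the lid, rad: 0 shut, grows as it opens. Flat plate 8 mm thick, 260 mm wide in y, 4 to 266 mm from the hinge, underside on the hinge line; it starts open at 1.16 to 1.28 and its stiff hinge holds it wherever it is left (a push of about 1 to 5 N near the free edge moves it). Pushed down on its upper face it comes to rest on the raised rod at about 0.96 (about 55 degrees).
- prop (a joint): Angle of the prop rod, rad: 0 lying level in its open clip, pointing to the chest's front; grows as the rod swings up and back; 1.57 is upright; the stop is at 1.86, where it leans back 17 degrees and stays by its own weight. Turns freely; the clip does not grip it; let go before upright it falls back. Steel rod 12 mm thick, 135 mm from pivot to the centre of its round tip, in the plane y=-146 mm of the chest.
- handle (a point): Grip point on the rod's straight cross handle: a 14 mm thick round bar that sticks out 90 mm to the chest's right (-y) from the rod, parallel to the pivot line, 90 mm from the pivot. This point lies 70 mm out from the rod. It starts about 81 mm above the bench.
- tip (a point): Centre of the rod's round tip (6 mm radius).
- slot (a point): Seat of the rod's tip, 6 mm below the underside of the steel lug on the lid's right edge, 150 mm from the hinge, in the rod's plane; moves with the lid. Two cheeks 16 mm deep and 24 mm apart (along the lid) form the slot, open towards the rod. With the tip seated this point and the tip coincide within about 8 mm.

How it is judged (in metres and radians):
On the way:
1. the rod is swung up past upright while the lid still stands clear above it (value of joint prop above 1.66 rad and value of joint lid above 1.05 rad), for 0.2 s.
At the end, for the whole second after the job is handed in: The rod stands past upright (prop above 1.65 rad), its tip is in the lid's slot (tip within 14 mm of the slot point), the lid rests on it half open (lid between 0.85 and 1.04 rad), and both are still (value of joint prop above 1.65 rad and distance between tip and slot below 0.014 m and value of joint lid between 0.85 and 1.04 rad and velocity of joint lid between -0.05 and 0.05 rad/s and velocity of joint prop between -0.05 and 0.05 rad/s); the robot touches nothing.
It fails at once if the lid goes down far below the propped position (lid under 0.7 rad) (value of joint lid below 0.7 rad).
It also fails if it takes over 51 s, if anything falls off the work surface, if the arm or the gripper's body presses on something with over 40 N, if the wrist force passes 120 N, or if a joint passes its speed limit or range.

ROBOT

A 6-joint arm with a two-finger parallel gripper is mounted at the origin on the work surface. World frame = base frame: x ahead of the robot, y to its left, z up, the work surface at z = 0. Lengths are in mm, angles in rad, forces in N, time in s.
With the tool pointing down it reaches from about 325 to 875 mm from the base axis. Payload 4.4 kg.
Tool frame: the origin (TCP) lies on the centre line of the jaws, within the pads' length; the fingertips stand ahead of it and the grasp point (between the pads) lies 6 mm ahead of it (ctrl.tcp_to_tips is the z of the fingertips in the tool frame, in mm); z points along the fingers, y is the line along which they close (so a half turn about z gives the same grasp; the last joint's range is limited). The gripper opens to 85 mm and grips with 20 to 120 N. Pads are 22 mm wide; open, the fingers measure 114 mm over their backs; the gripper's body (76 mm by 85 mm) begins 54 mm behind the grasp point. The pads swing forward as they close: fully open they stand 13 mm farther back than shut.
Start: joints at [1.107, 0.207, 1.542, -0, 1.393, -0.15], TCP at [177.498, 546.92, 256.282] pointing down, gripper open.
Joint ranges: [-2.73, 2.73], [-0.86, 2.22], [0.23, 2.46], [-1.11, 4.25], [0.08, 2.63], [-2.82, 2.82]. Speed limits (rad/s): [2.79, 2.79, 3.14, 3.14, 3.14, 3.14].

INTERFACE

Orientations are given as a 3x3 rotation matrix whose columns are the frame's x, y, z axes.
In Python, from plant import ctrl, sensors, optics gives the robot as it stands. Calls block until the motion is done:
- ctrl.move_ptp(position, orientation): joint-space move of the TCP to a pose.
- ctrl.move_l(position, rot=None, vel=150, threshold=None): straight line of the TCP; rot=None keeps the orientation; vel is the mean speed in mm/s. With threshold (N) it stops when the force on the tool has changed by that much, and returns True; else False.
- ctrl.set_joints(angles): joint-space move.
- ctrl.gripper_to(opening, force=None): finger opening in mm; force is the grip in N (None keeps the last); returns when the fingers have stopped.
- ctrl.hold(seconds).
- ctrl.solve_ik(position, orientation): joint angles nearest the present ones, or None.
- sensors.read_state(): the state.
- optics.grab_frame(name): name is "scene" or "top" or "wrist"; returns (picture, depth): 400x640x3 uint8, red, green, blue; 400x640 float32, mm along the optical axis (not along the pixel's ray), 0 where there is no reading.
- optics.camera_params(name): a dict with "mtx" (3x3 intrinsics, pixels), "R" (3x3) and "t" (3): a world point X has camera coordinates R X + t; the wrist camera has in their place "T_tool_cam" (4x4, takes a point from camera to tool coordinates, whose origin is the TCP and whose axes are the flange's). Camera axes: x right, y down, z forward; pixel columns grow to the right and rows downward; lengths in mm; the calibration is good to about 2 mm. A picture is of the moment at which its call begins: read the wrist's pose just before it. camera_params takes no time and is no camera call.
A pose or a line that the arm cannot do raises ctrl.MotionError and nothing moves.
- ctrl.finish_job(): hands the job in; it is judged then, once.
The state is a dict: "t": time; "q": joint angles; "qvel": joint speeds; "tau": joint torques, N m; "eef_pos": TCP position; "eef_rot": TCP orientation; "force": force on the tool from outside, world axes, zero at the start; "wrist_torque": the same for the moment, N m; "grip_width": finger opening in mm; "grasp_force": force on a finger pad.
Only numpy, scipy, OpenCV 4.12 (cv2) and the standard library are available. Lean on these libraries where they do the work, as an engineer would, in place of code of your own. Each camera call takes 0.05 s, during which the arm holds its last target. There are 200 camera calls.

## Working session

There is one attempt and no reset: what is moved stays moved. The work goes in short steps, each a Python script; the robot and the scene stay as the last script left them, time stands still between calls to the robot, and variables do not carry over. Pictures are saved under pics/ and viewed, at most 10 in all, crops included, and the job is handed in when it is done.

```bash
mkdir -p pics; ls
python3 - <<'E'
from plant import ctrl,sensors,optics
import cv2,numpy as np
for n in("scene","top"):
    p,d=optics.grab_frame(n); cv2.imwrite(f"pics/{n}0.png",p[:,:,::-1]); np.savez(f"{n}0.npz",p=p,d=d)
    c=optics.camera_params(n); print(n,c["mtx"].tolist(),np.round(c["R"],3).tolist(),c["t"], (d>0).mean())
print(optics.camera_params("wrist")["T_tool_cam"], ctrl.tcp_to_tips)
s=sensors.read_state();print(s["t"],s["eef_rot"],s["grip_width"])
E
```

```text
pics
scene [[479.10613559822974, 0.0, 322.0090728183036], [0.0, 479.10613559822974, 197.7513787185249], [0.0, 0.0, 1.0]] [[0.329, 0.944, 0.016], [0.784, -0.264, -0.561], [-0.526, 0.197, -0.827]] [-167.56461896 -404.40641059 1206.6788389 ] 0.995859375
top [[383.9456911874492, 0.0, 319.34266801889436], [0.0, 383.9456911874492, 203.78272916287975], [0.0, 0.0, 1.0]] [[0.023, -1.0, 0.013], [-0.997, -0.024, -0.075], [0.075, -0.011, -0.997]] [-58.95815017 563.1814053  708.83643954] 0.99609765625
[[-9.84635267e-05 -9.54935487e-01 -2.96813419e-01  7.60674533e+01]
 [ 9.99999993e-01 -1.14043234e-04  3.51749780e-05 -7.23006308e-02]
 [-6.74393969e-05 -2.96813413e-01  9.54935492e-01 -1.18667930e+02]
 [ 0.00000000e+00  0.00000000e+00  0.00000000e+00  1.00000000e+00]] 25.0
0.1 [[-9.51171466e-01  3.08661648e-01 -9.10305872e-04]
 [ 3.08662874e-01  9.51169535e-01 -1.93524656e-03]
 [ 2.68518821e-04 -2.12172893e-03 -9.99997713e-01]] 85.38143120946997
```

View pics/scene0.png

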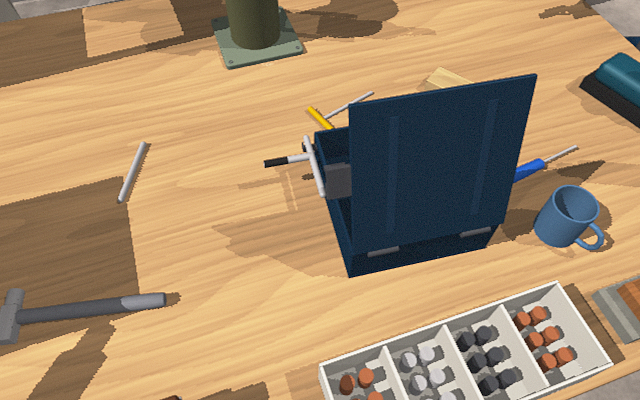

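View pics/top0.png

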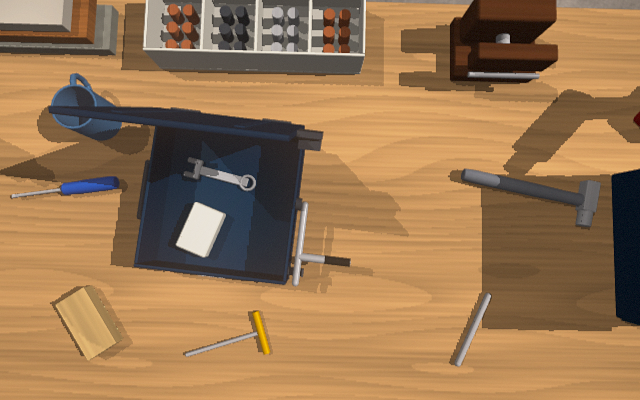

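The scene view shows the lid standing open, with the rod at the chest's right (about 305–325, 140–195) and its handle reaching to (265,163). In the top view the rod runs from its pivot (304,204) to its tip (297,283). The handle goes from (302,259) to (350,262), and the front rim corners are near (135,266) and (288,283).

```bash
cat > h.py <<'E'
import numpy as np,cv2
from plant import ctrl,sensors,optics
def cloud(n,d):
    c=optics.camera_params(n);K=c["mtx"];v,u=np.mgrid[:400,:640]
    X=np.stack([(u-K[0,2])/K[0,0]*d,(v-K[1,2])/K[1,1]*d,d],-1)
    return (X-c["t"])@c["R"]
def project(n,P):
    c=optics.camera_params(n);q=c["mtx"]@(c["R"]@np.asarray(P,float)+c["t"]);return q[:2]/q[2]
E
python3 - <<'E'
from h import *
z=np.load("top0.npz");p=z["p"].astype(int);d=z["d"];W=cloud("top",d)
navy=(p[...,2]>p[...,0]+12)&(p.sum(-1)<260)
v,u=np.mgrid[:400,:640]
roi=(u>130)&(u<330)&(v>90)&(v<295)
m=navy&roi&(W[...,2]>82)&(W[...,2]<97)
pts=W[m][:,:2].astype(np.float32);r=cv2.minAreaRect(pts);print(len(pts),r,cv2.boxPoints(r).tolist(),np.median(W[m][:,2]))
gray=(abs(p[...,0]-p[...,2])<30)&roi&(W[...,2]>60)&(u>290)
for name,mm in(("rodz",gray&(v>195)&(u<312)),):
    P=W[mm];print(name,len(P),P.min(0),P.max(0))
h=(u>312)&(u<356)&(v>245)&(v<275)&(W[...,2]>60)
P=W[h];print("handle",len(P),np.median(P,0),P.min(0),P.max(0))
uu=np.unique(u[h])
for c in uu[::6]: Q=W[h&(u==c)];print(c,Q.mean(0),Q[:,2].max())
# lid plane
z=np.load("scene0.npz");p2=z["p"].astype(int);W2=cloud("scene",z["d"])
m=(p2[...,2]>p2[...,0]+12)&(W2[...,2]>130);m[:, :340]=0;m[:,545:]=0;m[:70]=0;m[250:]=0
P=W2[m];c=np.median(P,0);P=P[np.linalg.norm(P-c,axis=1)<250]
for _ in range(3):
    c=P.mean(0);n=np.linalg.svd(P-c,full_matrices=False)[2][2];e=(P-c)@n;P=P[abs(e)<max(3,2*e.std())]
print("lid n",n,c,len(P),e.std(),P.max(0))
E
```

```text
1013 ((553.009765625, 127.7109375), (259.5651550292969, 239.66485595703125), 84.41746520996094) [[421.1205139160156, 10.201156616210938], [659.6486206054688, -13.113327026367188], [684.8990478515625, 245.22071838378906], [446.37091064453125, 268.53521728515625]] 89.5551813041791
rodz 856 [419.31074634 -37.50805121  60.32153281] [574.50322632   3.60567008 749.64146768]
handle 316 [463.88094044 -67.31466592  86.60395467] [ 453.48001354 -100.14023033   79.90101342] [509.63641237 -36.12561864 749.64146768]
313 [466.91528177 -36.27656557  85.79947346] 88.34040980582725
319 [465.49611175 -46.597059    86.57248904] 87.9498521981699
325 [464.83187166 -56.9161051   85.94856677] 88.17468752305062
331 [464.24661072 -67.20384782  86.50578666] 89.34445277213035
337 [462.83536808 -77.46828708  87.47454742] 89.95749092973276
343 [462.16883449 -87.81183242  86.79901966] 90.27052180206601
349 [460.69601028 -98.12491536  86.87127805] 88.64700106696863
lid n [ 0.94475392 -0.09199422  0.31460625] [658.41623471 114.4413031  250.17250184] 22489 0.9744989512331427 [712.50249926 249.7754851  347.93589109]
```

```bash
cat >> h.py <<'E'
yaw=-0.0972;C,S=np.cos(yaw),np.sin(yaw)
Rc=np.array([[C,-S,0],[S,C,0],[0,0,1.]]);O=np.array([568.1,126.3,0])
w=lambda x,y,z:O+Rc@np.array([x,y,z],float)
def tool(tilt): # fingers down, tipped forward (away from robot) by tilt; tool x = chest +y
    z=np.array([np.sin(tilt),0,-np.cos(tilt)]);x=np.array([0,1.,0])
    return Rc@np.column_stack([x,np.cross(z,x),z])
def handle(a): return w(5-90*np.cos(a),-216,81+90*np.sin(a))
def lidpt(th,s=235,t=8,y=-20): return w(135-s*np.cos(th)+t*np.sin(th),y,91+s*np.sin(th)+t*np.cos(th))
E
python3 - <<'E'
from h import *
print(project("top",handle(0)))
for tl in(.5,.8):
  R=tool(tl);z=R[:,2]
  for P in(handle(0)-100*z,handle(0)-6*z,handle(.9)-6*z,handle(1.86)-6*z,handle(1.86)-100*z):
    print(tl,ctrl.solve_ik(P,R))
R=tool(0)
for th in(1.3,.95): print(lidpt(th),ctrl.solve_ik(lidpt(th)+[0,0,25],R),ctrl.solve_ik(lidpt(th)+[50,0,110],R))
E
```

```text
[338.4887249  260.43727438]
0.5 [-0.5314447  -0.33413067  2.32196933  0.31162017  0.71799897 -0.62451682]
0.5 [-0.47093063 -0.00576595  2.28352092  0.43430343  0.42901629 -0.73061826]
0.5 [-0.43535713 -0.08997186  2.16488543  0.28152609  0.60953389 -0.53216666]
0.5 [-0.3725938   0.06706676  1.97029353  0.22248759  0.6320743  -0.42361644]
0.5 [-0.40403425 -0.15187842  1.98854934  0.19670049  0.83448058 -0.40423963]
0.8 None
0.8 [-0.57549806  0.01236854  2.4580044   1.7663014   0.34329199 -2.12470512]
0.8 [-0.51863332 -0.14451242  2.35734222  1.05600581  0.3438807  -1.33248642]
0.8 [-0.42532219  0.01509644  2.16606663  0.90472728  0.29843571 -1.11552828]
0.8 [-0.49877306 -0.29545402  2.25938286  0.62258891  0.50159972 -0.8494067 ]
[645.62841003  98.64556453 319.5761642 ] [ 1.92495499e-02  3.24568424e-01  1.21482556e+00 -4.44089210e-16
  1.60219866e+00  1.16449550e-01] [ 1.78694210e-02  4.29505753e-01  9.07495206e-01 -4.44089210e-16
  1.80459169e+00  1.15069421e-01]
[570.94814501 105.92743339 286.80610834] [ 3.44487965e-02  1.81436698e-01  1.45653893e+00 -4.44089210e-16
  1.50361703e+00  1.31648797e-01] [ 3.16895119e-02  2.59587159e-01  1.19324867e+00 -4.44089210e-16
  1.68875683e+00  1.28889512e-01]
```

Run:
```python
from h import *
R=tool(.5);z=R[:,2]
ctrl.move_l([200,400,320],vel=300)
ctrl.move_ptp(handle(0)-100*z,R)
ctrl.gripper_to(50)
print(ctrl.move_l(handle(0)-6*z,vel=100,threshold=8))
ctrl.gripper_to(5,force=30)
s=sensors.read_state();print(s["t"],s["eef_pos"],handle(0)-6*z,s["grip_width"],s["grasp_force"],s["force"])
p,d=optics.grab_frame("top");q,_=optics.grab_frame("scene")
cv2.imwrite("pics/g.png",np.hstack([p[150:350,200:440],q[80:280,200:440]])[:,:,::-1])
```

```text
False
4.7083 [458.950785   -80.14539964  86.20487258] [459.67608611 -80.152279    86.26549537] 12.988054034950759 29.124972224235535 [-6.45476885 -1.02654512  4.83263539]
```

View pics/g.png

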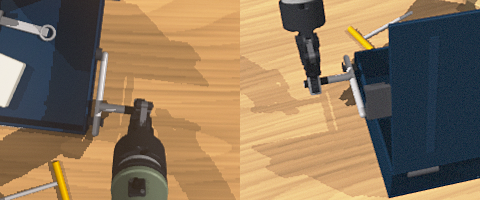

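The fingers hold the bar: in the left crop at about (140,105), outboard of the rod. The opening is 13 mm. Next I swing it up.

Run:
```python
from h import *
R=tool(.5);z=R[:,2]
for a in np.linspace(0,1.80,13)[1:]:
    ctrl.move_l(handle(a)-6*z,vel=60)
    s=sensors.read_state();print(round(a,2),np.round(s["force"],1),round(s["grip_width"],1))
print(s["t"])
p,d=optics.grab_frame("top");q,_=optics.grab_frame("scene")
cv2.imwrite("pics/u.png",np.hstack([p[50:350,200:440],q[30:330,200:440]])[:,:,::-1])
```

```text
0.15 [-5.8 -3.6 -1.7] 12.8
0.3 [-8.4 -5.3 -1.3] 13.2
0.45 [-14.7  -7.5   3.6] 12.8
0.6 [-20.8  -4.5  10.7] 12.5
0.75 [-14.3  -0.3   9.8] 13.0
0.9 [-10.6  -0.2   8.4] 12.8
1.05 [-6.8  1.5  7.5] 12.9
1.2 [-5.8  1.   6.2] 13.1
1.35 [-4.2  1.5  4.8] 12.8
1.5 [-2.5  2.6  2. ] 12.5
1.65 [-2.6  1.6 -1. ] 12.5
1.8 [-2.3  2.2 -1.7] 13.0
9.3083
```

View pics/u.png

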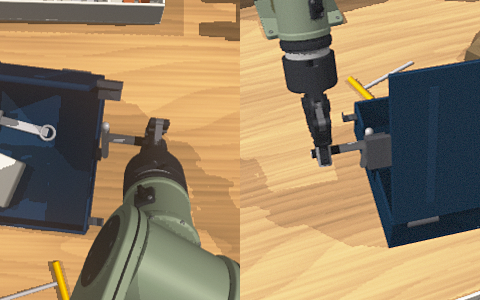

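The rod stands past upright with its tip at about (105,128) in the left crop. I'll carry it to the stop, release it, back off and check it.

Run:
```python
from h import *
R=tool(.5);z=R[:,2]
print(ctrl.move_l(handle(1.87)-6*z,vel=30,threshold=8))
ctrl.hold(.3);ctrl.gripper_to(50);ctrl.move_l(handle(1.86)-110*z,vel=120)
ctrl.hold(.3)
s=sensors.read_state();print(s["t"],s["eef_pos"])
p,d=optics.grab_frame("top");q,e=optics.grab_frame("scene")
W=cloud("top",d)
L=(W-O)@Rc
m=(L[...,1]<-180)&(L[...,1]>-240)&(abs(L[...,0])<80)&(L[...,2]>140)&(L[...,2]<190)
print("handle local",m.sum(),np.median(L[m],0),"expect",5-90*np.cos(1.86),81+90*np.sin(1.86)+7)
cv2.imwrite("pics/r.png",np.hstack([p[50:350,200:440],q[30:330,200:440]])[:,:,::-1])
```

```text
True
11.75 [525.05527334 -86.42565782 263.081783  ]
handle local 247 [  30.79593123 -200.03506649  172.99728148] expect 30.66701533205188 174.26241547710228
```

View pics/r.png

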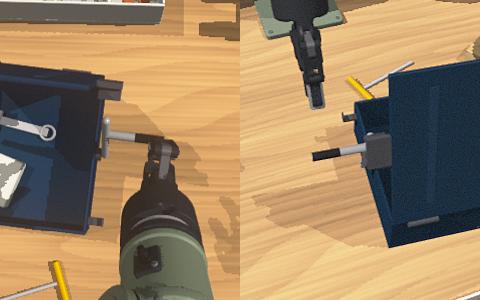

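The rod leans on its stop: the handle is at local x 30.8 mm against an expected 30.7, and its tip shows at (106,122) with the lug above it. Next is the lid.

Run:
```python
from h import *
R=tool(0);ex=Rc[:,0]
T=lambda th,off=0: lidpt(th)+(15+off)*ex+np.array([0,0,25])
ctrl.gripper_to(0)
s=sensors.read_state()
ctrl.move_l([470,-90,440],vel=250)
ctrl.move_ptp(T(1.25,45)+[0,0,110],R)
print(ctrl.move_l(T(1.25,45),vel=150,threshold=8))
print(sensors.read_state()["force"])
hit=False
hit=ctrl.move_l(T(1.25,8),vel=80,threshold=10)
for th in np.arange(1.22,.90,-.03):
    if hit: break
    hit=ctrl.move_l(T(th),vel=40,threshold=10)
    s=sensors.read_state();print(round(th,2),hit,np.round(s["force"],1))
s=sensors.read_state();print(s["t"],s["eef_pos"],T(.96),s["force"])
p,d=optics.grab_frame("top");q,e=optics.grab_frame("scene")
cv2.imwrite("pics/l.png",np.hstack([p[50:350,150:400],q[30:330,200:540]])[:,:,::-1])
W=cloud("scene",e);L=(W-O)@Rc
m=(L[...,2]>120)&(L[...,1]<-70)&(L[...,1]>-125)&(abs(L[...,0]-50)<80)
P=L[m];c=P.mean(0);k=np.polyfit(P[:,0],P[:,2],1);print("lid",len(P),np.arctan(-k[0]))
```

```text
False
[0.46622106 1.51767173 0.56463126]
1.22 False [0.3 0.4 0.2]
1.19 False [ 0.5 -1.1  0.5]
1.16 False [ 0.2 -0.1 -0.2]
1.13 False [-0.6 -0.3 -1. ]
1.1 False [-0.2 -0.4  0.1]
1.07 False [ 0.3  1.2 -0.6]
1.04 False [0.5 0.2 0.6]
1.01 False [0.1 0.1 0.8]
0.98 False [-0.   0.6 -0.6]
0.95 False [-0.7 -0.6  0.5]
0.92 False [ 0.8 -0.1 -0.3]
19.65 [579.64544601 105.09179627 307.47151764] [587.83260677 104.2810756  313.09817844] [ 0.84876793 -0.05845644 -0.2730049 ]
lid 5558 0.9453032272002557
```

View pics/l.png

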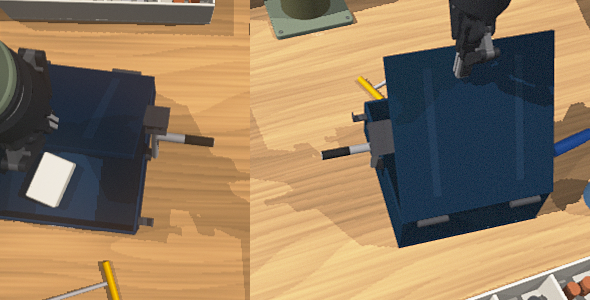

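The lid is now at about 0.95 and the rod's tip has reached the lug (left crop, 153,135), but no force has built up. I'll keep pressing gently until it seats.

Run:
```python
from h import *
R=tool(0);ex=Rc[:,0]
T=lambda th,off=0: lidpt(th)+(15+off)*ex+np.array([0,0,25])
def lid():
    _,e=optics.grab_frame("scene");L=(cloud("scene",e)-O)@Rc
    P=L[(L[...,2]>120)&(L[...,1]<-70)&(L[...,1]>-125)&(abs(L[...,0]-50)<80)][:,[0,2]]
    v=np.linalg.svd(P-P.mean(0),full_matrices=False)[2][0];return abs(np.arctan(v[1]/v[0]))
print(lid())
for th in np.arange(.91,.85,-.01):
    hit=ctrl.move_l(T(th),vel=20,threshold=8)
    s=sensors.read_state();print(round(th,2),hit,np.round(s["force"],1),lid())
    if hit or np.linalg.norm(s["force"])>12: break
print(s["t"])
p,d=optics.grab_frame("top");L=(cloud("top",d)-O)@Rc
m=(L[...,1]<-180)&(L[...,1]>-240)&(abs(L[...,0])<80)&(L[...,2]>140)&(L[...,2]<190);print(np.median(L[m],0))
cv2.imwrite("pics/l2.png",cv2.resize(p[130:230,260:400],None,fx=4,fy=4)[:,:,::-1])
```

```text
0.9455186768339782
0.91 False [0.2 0.9 0.2] 0.9397789785404358
0.9 False [ 1.1  0.7 -0.4] 0.9317307530474888
0.89 False [ 1.6 -0.5  2.1] 0.9230489940748198
0.88 False [ 5.4 -0.6  4.5] 0.9208205837573276
0.87 False [ 6.8 -0.7  5.5] 0.9196736520088806
0.86 False [ 9.1 -0.8  7.9] 0.918370463332397
21.65
[  24.15303844 -207.79398559  174.50641857]
```

View pics/l2.png

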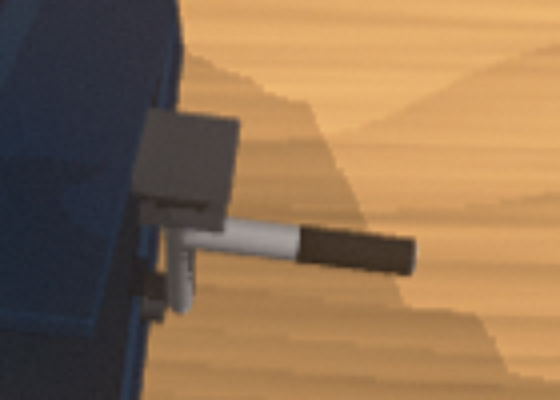

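The lid has met the rod: it stopped at about 0.92 while the force rose to 12 N, and the tip is under the lug (crop, 190,215). The measured prop is about 1.79, so the tip sits against the outer cheek inside the slot, about 8 mm from the slot point. I'll retreat and verify.

Run:
```python
from h import *
ex=Rc[:,0]
P=sensors.read_state()["eef_pos"]
ctrl.move_l(P+40*ex+[0,0,40],vel=80);ctrl.move_l(P+60*ex+[0,0,160],vel=150)
ctrl.hold(.5)
_,e=optics.grab_frame("scene");L=(cloud("scene",e)-O)@Rc
Q=L[(L[...,2]>120)&(L[...,1]<-70)&(L[...,1]>-125)&(abs(L[...,0]-50)<80)][:,[0,2]]
v=np.linalg.svd(Q-Q.mean(0),full_matrices=False)[2][0];th=abs(np.arctan(v[1]/v[0]))
p,d=optics.grab_frame("top");L=(cloud("top",d)-O)@Rc
for A in(L,(cloud("scene",e)-O)@Rc):
    m=(A[...,1]<-185)&(A[...,1]>-235)&(abs(A[...,0]-25)<25)&(A[...,2]>150)&(A[...,2]<190);h=np.median(A[m],0)
    a=np.arccos(-(h[0]-5)/90)
    tip=np.array([5-135*np.cos(a),81+135*np.sin(a)]);sl=np.array([135-150*np.cos(th)-6*np.sin(th),91+150*np.sin(th)-6*np.cos(th)])
    print("lid",th,"handle",h,"prop",a,"dist",np.linalg.norm(tip-sl))
s=sensors.read_state();print(s["t"],s["eef_pos"],s["force"])
q,_=optics.grab_frame("scene")
cv2.imwrite("pics/f.png",np.hstack([p[100:260,200:400],q[100:260,240:440]]).repeat(2,0).repeat(2,1)[:,:,::-1])
```

```text
lid 0.924093908257874 handle [  24.4661339  -209.87630936  174.34778158] prop 1.7888096252370143 dist 8.016780883826081
lid 0.924093908257874 handle [  30.1885642  -209.73932885  173.80350499] prop 1.8544580797295576 dist 4.587552337073482
24.2417 [632.98713381  99.888838   463.4269792 ] [-0.38582278  0.49890248  0.20742508]
```

View pics/f.png

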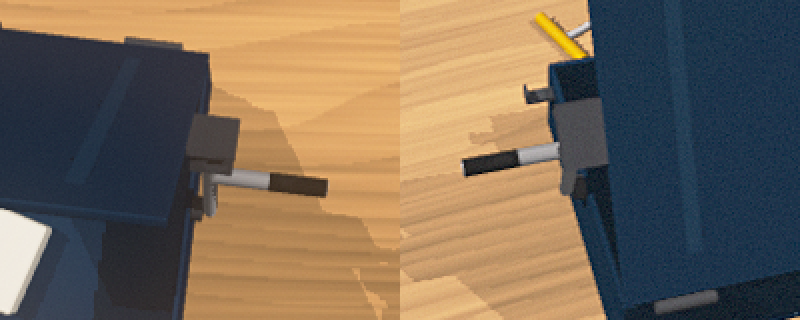

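The robot is clear. The handle shows at (270,183) in the top crop and the tip is hidden under the lug at (213,140). The lid is at about 0.92, the prop at 1.79–1.85, and the tip 5–8 mm from the slot point. All of these are inside the limits, so I'm handing the job in.

```bash
python3 -c "
from plant import ctrl
print(ctrl.finish_job())"
```

```text
the job is handed in; nothing more can be done
None
```

I handed the job in at about 24 s, with the rod back past upright (about 1.8 rad), its tip an estimated 5–8 mm from the slot point, the lid propped at about 0.92 rad and the arm clear; no verdict was returned.

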